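# Set the rocking sieve stand firm on the glaze tub

### The job

The sieve stand on top of the glaze tub rocks, because two of its feet are up on the raised bridge across the lid. Without lifting it off, turn it where it stands until all four feet drop to the floor of the lid astride the bridge and it sits level; take your hand away, then press lightly down on its top to check that it no longer rocks, and leave it standing so. Leave the sieve, the jar and the scoop alone.

Things in the scene. Friction and masses are not known exactly. Their poses are not given: they have to be found in the camera images.
- tub: Full, immovable round glaze tub, grey plastic, radius 78 mm at the bottom, 87 mm under its white lid; thin wire bail on the side. Origin: centre of its underside on the bench, z up. The lid is sunk: a flat floor at z = 122 mm lies inside an upright rim, inner radius 79.5, outer radius 92 mm, top at z = 144 mm.
- lid_bridge (a point): Middle of the top of the lid's bridge: a flat raised band through the lid's centre, 78 mm wide, with a flush grey grip strip 9 mm wide along each edge, running along this point's (and the tub's) x axis from rim to rim, its top 8 mm above the lid's floor, with steep edges at y = +39 and -39 mm. Feet slide easily on the lid (friction about 0.3).
- stand: Sieve stand, a loose square stool of dark steel bar, about 0.7 kg: four 10 mm legs at x, y = +-49.5 mm on round smooth nylon feet (radius 7 mm), joined along the sides by 8 mm bars at heights 32 mm (stretchers) and 52 mm (top frame), open in the middle; leg tops at 64 mm, mass centre 2 mm to +x. Origin: midway between the feet's undersides; z up along the legs, x and y square to the sides.
- stand_center (a point): On the stand's middle axis, 32 mm above its origin; axes as the stand's. All feet reach the floor only when the stand's sides are within about 4 degrees of parallel and square to the bridge (any quarter turn). At other angles two opposite feet ride on the bridge, 8 mm up, and it rocks by 6 to 7 degrees either way. It begins 17 to 45 degrees off.
- stand_top (a point): On the stand's middle axis, 56 mm above its origin, level with the top of the top frame bars; nothing solid is at this point. The lid's rim lets the stand turn but shift only 2 to 4 mm. Turned slowly either way, it drops by itself at the next quarter turn, where the bridge's edges stop it from turning further.
- sieve_center (a point): Bystander: round sieve, aluminium ring of 124 mm diameter, 55 mm high, lying on the bench; point at its centre, half-way up.
- jar_center (a point): Bystander: glass jar with dark cap, 90 mm diameter, 130 mm high, standing on the bench; point at its centre, half-way up.
- scoop_center (a point): Bystander: steel scoop 130 x 90 x 50 mm with a wooden handle 100 mm long towards its -x, lying on the bench; point at the back end of the pan, 25 mm up.
Things that resemble listed ones, but are neither listed nor needed, are in the scene too. Leave any green look-alike of the stand alone. There is more than one size of the tub; the job needs the largest.

How it is judged:
By the outcome, as a careful person would: the job done as asked, in the order asked, and still so for the second after the job is handed in, with the robot touching nothing.
It also fails if it takes over 54 s, if anything falls off the work surface, if the arm or the gripper's body presses on something with over 40 N, if the wrist force passes 120 N, or if a joint passes its speed limit or range.

### The arm

A 6-joint arm with a two-finger parallel gripper is mounted at the origin on the work surface. World frame = base frame: x ahead of the robot, y to its left, z up, the work surface at z = 0. Lengths are in m, angles in degrees, forces in N, time in s.
With the tool pointing down it reaches from about 0.325 to 0.9 m from the base axis. Payload 6.1 kg.
Tool frame: the origin (TCP) lies midway between the tips of the shut fingers; the grasp point (between the pads) lies 19 mm behind it; z points along the fingers, y is the direction in which the jaws open and shut (so a half turn about z gives the same grasp; the last joint's range is limited). The gripper opens to 85 mm and grips with 20 to 120 N. Pads are 22 mm wide; open, the fingers measure 114 mm over their backs; the gripper's body (76 mm by 85 mm) begins 54 mm behind the grasp point. The pads swing forward as they close: fully open they stand 13 mm farther back than shut.
Start: joints at [-76.266, 12.628, 87.462, -0, 79.91, -7.225], TCP at [0.224, -0.584, 0.231] pointing down, gripper open.
Joint ranges: [-170.65, 170.65], [-52.31, 119.04], [5.05, 147.46], [-71.25, 251.25], [11.57, 151.72], [-153.62, 153.62]. Speed limits (degrees/s): [147.25, 147.25, 172.46, 180, 180, 180].

### API

Orientations are given as a 3x3 rotation matrix whose columns are the frame's x, y, z axes.
In Python, from rig import * gives the robot as it stands.
- The arm moves only by the tool arm_command, never from a script. Its argument "plan" is a list of rows, each a list of 7 numbers: the shift along the tool's x, y, z in m, then the turn, a rotation vector about the tool's x, y, z in degrees, then the closure in counts, from 0 (fully open) to 255 (shut). A call has 1 to 5 rows; each row is the pose to reach, as a shift and turn from the pose commanded when the call began, along the tool's axes at that moment; what a row does not reach only later rows make up. A row lasts 1/12 s, in which the tool goes at most 41.7 mm and 7.16 degrees, less where a joint would pass 70% of its speed; a pose out of reach is approached as far as the arm can. A call with a gripper value outside its range is refused whole. The fingers move at their own pace and stop on an object; "grip_force" is the grip in N (left out, the last holds). Time passes only in rows, so rows that repeat a pose let the fingers close. It gives the time, the measured TCP pose, the force and the opening at its end, in the units of the state.
- get_state(): the state, without advancing time (a new reading comes with each control period).
- camera(name): name is "side" or "top"; returns (picture, depth): 420x560x3 uint8, blue, green, red; 420x560 float32, m along the optical axis (not along the pixel's ray), 0 where there is no reading.
- camera_info(name): a dict with "fx", "fy", "cx", "cy" (pixels), "k1" (the pictures are not rectified: a ray, as slopes to the right and down, at radius r is drawn at 1 + k1 r^2 times it, then the intrinsics apply), "cam_to_world" (4x4, takes a point from camera to world coordinates). Camera axes: x right, y down, z forward; pixel columns grow to the right and rows downward; lengths in m; the calibration is good to about 2 mm. A picture is of the moment at which its call begins. camera_info takes no time and is no camera call.
- hand_in(): hands the job in, once; it reports no verdict.
The state is a dict: "time": time; "q": joint angles; "dq": joint speeds; "joint_torque": joint torques, N m; "tool_pos": TCP position; "ee_rot": TCP orientation; "force": force on the tool from outside, world axes, zero at the start; "ft_torque": the same for the moment, N m; "width": finger opening in m.
Only numpy, scipy, OpenCV 4.12 (cv2) and the standard library are available. Lean on these libraries where they do the work, as an engineer would, in place of code of your own. Each camera call takes 0.05 s, during which the arm holds its last target. There are 200 camera calls.

## Working session

There is one attempt and no reset: what is moved stays moved. The work goes in short steps, Python scripts to look and compute and a tool call to move; the robot and the scene stay as the last step left them, time stands still between calls to the robot, and variables do not carry over. Pictures are saved under pics/ and viewed, about 8 in all and at most 12, crops included, and the job is handed in when it is done.

Besides the shell and the picture viewer there is one more tool, called after "Call:" in YAML: its name, and indented under it one key for each argument. arm_command: Moves the arm, as the interface text tells. Its arguments: {"type":"object","properties":{"plan":{"type":"array","items":{"type":"array","items":{"type":"number"}}},"grip_force":{"type":"number"}},"required":["plan"]}

```bash
ls; mkdir -p pics
cat > h.py <<'E'
from rig import *
import numpy as np, cv2
def pix2pt(ci,u,v,d=None,z=None):
    p=np.array([[(u-ci['cx'])/ci['fx'],(v-ci['cy'])/ci['fy']]]); s=p.copy()
    for _ in range(10): s=p/(1+ci['k1']*(s**2).sum())
    T=np.array(ci['cam_to_world']); r=np.array([s[0,0],s[0,1],1])
    if d is None:
        w=T[:3,:3]@r; d=(z-T[2,3])/w[2]
    return T[:3,:3]@(r*d)+T[:3,3]
def cloud(ci,depth):
    vv,uu=np.mgrid[:depth.shape[0],:depth.shape[1]]
    p=np.stack([(uu-ci['cx'])/ci['fx'],(vv-ci['cy'])/ci['fy']],-1); s=p.copy()
    for _ in range(10): s=p/(1+ci['k1']*(s**2).sum(-1,keepdims=True))
    T=np.array(ci['cam_to_world'])
    P=np.concatenate([s,np.ones_like(s[...,:1])],-1)*depth[...,None]
    return P@T[:3,:3].T+T[:3,3]
E
python3 - <<'E'
from h import *
ims=[]
for n in ("top","side"):
    im,d=camera(n); np.savez(f'pics/{n}0.npz',im=im,d=d); cv2.imwrite(f'pics/{n}0.png',im)
    ci=camera_info(n); print(n,ci['fx'],ci['k1'],np.round(ci['cam_to_world'],3).tolist())
s=get_state(); print(s['time'],s['tool_pos'],s['force'],np.round(s['ee_rot'],3).tolist(),s['width'])
E
```

```text
pics
top 433.4853121292519 -0.13878472694069507 [[0.009, -0.991, 0.136, 0.366], [-1.0, -0.009, 0.001, -0.006], [0.0, -0.136, -0.991, 1.474], [0.0, 0.0, 0.0, 1.0]]
side 392.5358009986415 -0.09332287151667391 [[-0.9, -0.32, 0.295, 0.219], [-0.435, 0.632, -0.641, 0.653], [0.019, -0.706, -0.708, 0.869], [0.0, 0.0, 0.0, 1.0]]
0.1 [ 0.22341407 -0.58311884  0.23030529] [-0.49245848 -0.62572128 -0.36290789] [[0.934, 0.358, -0.0], [0.358, -0.934, 0.002], [0.0, -0.002, -1.0]] 0.08532527940948961
```

View pics/top0.png

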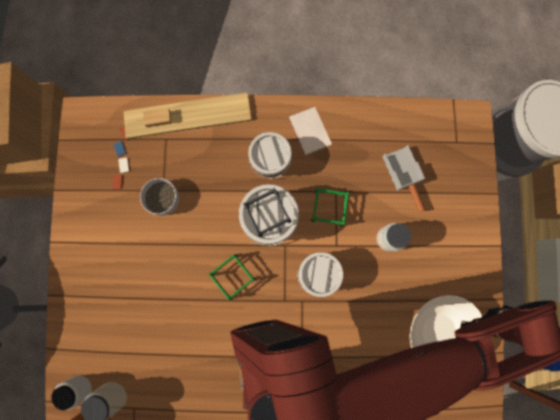

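View pics/side0.png

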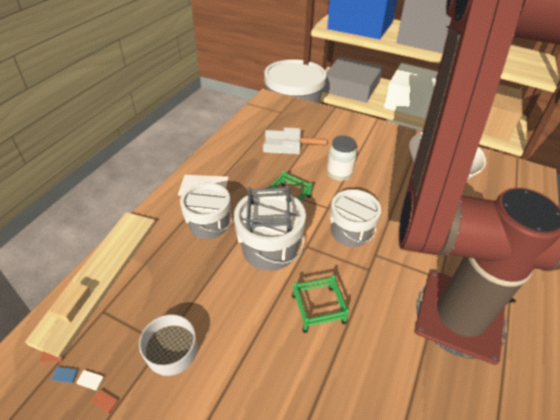

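The top view shows the target tub and stand at about (269,214), with green look-alikes at (330,207) and (233,277) and smaller tubs at (270,154) and (321,274). In the side view the stand is at (272,215).

Run:
```python
from h import *
a=np.load('pics/top0.npz'); b=np.load('pics/side0.npz')
ca=cv2.resize(a['im'][178:250,232:308],None,fx=8,fy=8,interpolation=cv2.INTER_CUBIC)[:,:608]
cv2.imwrite('pics/tc.png',ca)
cb=cv2.resize(b['im'][175:275,225:320],None,fx=6,fy=6,interpolation=cv2.INTER_CUBIC)
cv2.imwrite('pics/sc.png',cb)
for n,f in(('top',a),('side',b)):
    P=cloud(camera_info(n),f['d']); im=f['im'].astype(int)
    w=(im.min(-1)>120)&(P[...,2]>.135)&(P[...,2]<.155)&(f['d']>0)
    w[:, :]&=np.hypot(P[...,0]-.53,P[...,1]-.05)<.2
    Q=P[w]; print(n,len(Q),Q.mean(0))
    c,r=cv2.minEnclosingCircle(Q[:,:2].astype(np.float32)); print(c,r)
    k=(np.hypot(P[...,0]-c[0],P[...,1]-c[1])<.085)&(f['d']>0)
    print(np.histogram(P[k][:,2],bins=np.arange(.11,.22,.008)))
```

```text
top 661 [0.53108415 0.02697674 0.143496  ]
(0.5344013571739197, 0.021986158564686775) 0.0920923501253128
(array([ 46, 592, 840, 177, 227,  25,  58,  37, 104, 169,  69,   5,   0]), array([0.11 , 0.118, 0.126, 0.134, 0.142, 0.15 , 0.158, 0.166, 0.174,
       0.182, 0.19 , 0.198, 0.206, 0.214]))
side 813 [0.52107546 0.04526122 0.14254412]
(0.5331591367721558, 0.02273210510611534) 0.092691570520401
(array([  3, 530, 899, 117, 320,  63, 155,  93, 179, 210,  63,   7,   0]), array([0.11 , 0.118, 0.126, 0.134, 0.142, 0.15 , 0.158, 0.166, 0.174,
       0.182, 0.19 , 0.198, 0.206, 0.214]))
```

View pics/tc.png

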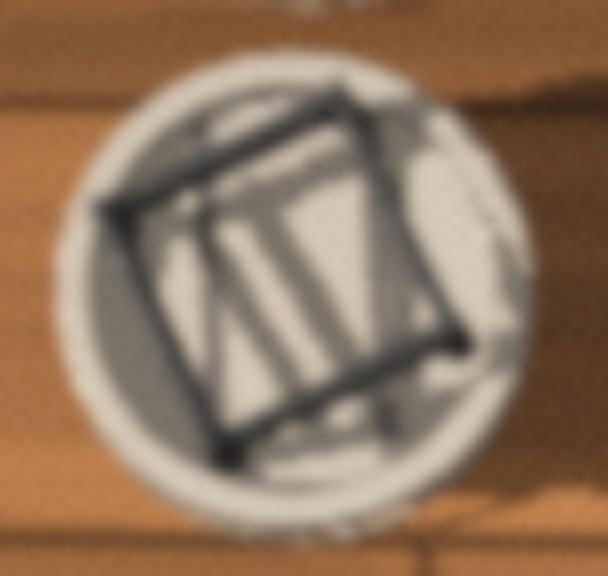

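View pics/sc.png

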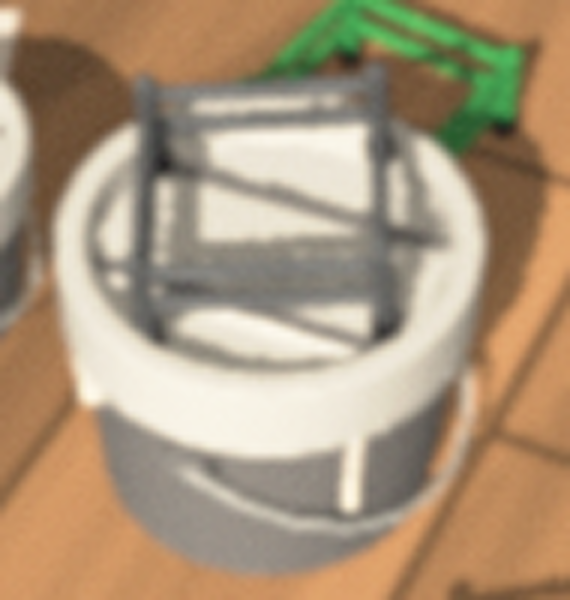

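The crop of the top view shows dark leg tops at crop pixels (120,210), (340,95), (460,340) and (228,452). The bridge strips run nearly vertically at x≈207 and x≈385, so the stand is about 27° off. The side view shows it leaning. Next I measure these properly.

```bash
cat > m.py <<'E'
from h import *
c=np.array([.5338,.0223])
def bridge(Ps):
    Q=np.concatenate(Ps); r=Q[:,:2]-c
    k=(np.hypot(*r.T)<.074)&(Q[:,2]>.116)&(Q[:,2]<.136); r=r[k]; z=Q[k][:,2]
    best=[]
    for a in np.arange(-90,90,1.):
        n=np.array([-np.sin(np.radians(a)),np.cos(np.radians(a))])
        best.append(np.corrcoef(z,np.abs(r@n)<.039)[0,1])
    best=np.array(best); i=np.argsort(-best)[:5]; return i-90,best[i]
def stand(P,im,d):
    rr=np.hypot(P[...,0]-c[0],P[...,1]-c[1])
    k=(im.max(-1)<115)&(P[...,2]>.168)&(P[...,2]<.205)&(rr<.085)&(d>0)
    Q=P[k]; (cx,cy),(w,h),a=cv2.minAreaRect((Q[:,:2]*1000).astype(np.float32))
    A=np.c_[Q[:,:2]-c,np.ones(len(Q))]
    return len(Q),cx,cy,w,h,a,Q
if __name__=="__main__":
    Ps=[]
    for n in('top','side'):
        f=np.load(f'pics/{n}0.npz'); P=cloud(camera_info(n),f['d']); Ps.append(P[f['d']>0])
        print(n,'bridge',bridge(Ps[-1:])); s=stand(P,f['im'],f['d']); print('stand',s[:6])
    print(bridge(Ps))
    ci=camera_info('top')
    q=[pix2pt(ci,232+x/8,178+y/8,z=z) for x,y,z in((120,210,.19),(340,100,.19),(460,340,.19),(228,450,.19))]
    q=np.array(q); print(np.round(q,4)); print('centre',q.mean(0))
    e=np.roll(q,-1,0)-q; print(np.hypot(e[:,0],e[:,1]),np.degrees(np.arctan2(e[:,1],e[:,0])))
    for L in (((207,200),(212,420)),((382,200),(388,430))):
        p=[pix2pt(ci,232+x/8,178+y/8,z=.130) for x,y in L]; e=p[0]-p[1]; print('strip',np.round(p,4).tolist(),np.degrees(np.arctan2(e[1],e[0])))
    f=np.load('pics/top0.npz');P=cloud(ci,f['d'])
    for x,y in((120,210),(340,100),(460,340),(228,450)):
        u,v=int(232+x/8),int(178+y/8); print(np.round(P[v-1:v+2,u-1:u+2,2].max(),4))
E
python3 m.py
```

```text
top bridge (array([4, 5, 3, 6, 2]), array([0.81013439, 0.8072278 , 0.80434877, 0.79517372, 0.79237788]))
stand (316, 534.8552856445312, 28.116291046142578, 110.11222076416016, 107.01347351074219, 25.450523376464844)
side bridge (array([6, 2, 5, 3, 1]), array([0.84604261, 0.84483017, 0.84442528, 0.84165277, 0.84003896]))
stand (168, 532.7760009765625, 28.682373046875, 105.15507507324219, 109.23352813720703, 26.879831314086914)
(array([5, 4, 3, 6, 2]), array([0.82050706, 0.8193159 , 0.8176091 , 0.81506717, 0.81222951]))
[[ 0.5549  0.0842  0.19  ]
 [ 0.5974  0.0023  0.19  ]
 [ 0.5071 -0.0433  0.19  ]
 [ 0.4653  0.0426  0.19  ]]
centre [0.53114825 0.02144531 0.19      ]
[0.09235653 0.10117005 0.09548186 0.09884664] [ -62.59615079 -153.25064311  115.95858227   24.93926118]
strip [[0.568, 0.0544, 0.13], [0.4815, 0.0512, 0.13]] 2.1108003721825117
strip [[0.5685, -0.0142, 0.13], [0.4782, -0.0172, 0.13]] 1.9224820099292004
0.1833
0.1973
0.1993
0.1954
```

Measured:
- Bridge at about +3.5°.
- Stand at about +26°, so the nearest quarter turn is about 22.5° clockwise seen from above.
- Stand centre at about (0.534, 0.025) at the top.

Plan: put the part-open fingers down inside the frame along a diagonal and turn it like a key, so it stays free to drop. First I travel over.

Call:
arm_command:
  plan:
    - [0.015,-0.0135,-0.02,0,0,0,50]
    - [0.045,-0.04,-0.04,0,0,0,50]
    - [0.075,-0.067,-0.05,0,0,0,50]
    - [0.105,-0.094,-0.05,0,0,0,50]
    - [0.135,-0.121,-0.05,0,0,0,50]

```text
time: 0.52
tool_pos: [0.3067, -0.4214, 0.282]
ee_rot: [[0.934, 0.357, 0.001], [0.357, -0.934, -0.001], [0.0, 0.001, -1.0]]
force: [0.3, 0.2, 0.3]
width: 0.0686
```

Call:
arm_command:
  plan:
    - [0.03,-0.027,0,0,0,0,50]
    - [0.06,-0.054,0,0,0,0,50]
    - [0.09,-0.081,0,0,0,0,50]
    - [0.12,-0.108,0,0,0,0,50]
    - [0.15,-0.135,0,0,0,0,50]

```text
time: 0.93
tool_pos: [0.3983, -0.2409, 0.281]
ee_rot: [[0.934, 0.357, -0.0], [0.357, -0.934, 0.0], [-0.0, -0.0, -1.0]]
force: [1.3, -0.6, -0.2]
width: 0.0687
```

Call:
arm_command:
  plan:
    - [0.03,-0.027,0,0,0,-5,50]
    - [0.06,-0.054,0,0,0,-10,50]
    - [0.09,-0.081,0,0,0,-15,50]
    - [0.12,-0.108,0,0,0,-20,50]
    - [0.15,-0.135,0,0,0,-25,50]

```text
time: 1.35
tool_pos: [0.4901, -0.061, 0.2811]
ee_rot: [[0.692, 0.722, -0.0], [0.722, -0.692, 0.0], [-0.0, -0.0, -1.0]]
force: [1.4, 0.3, -0.6]
width: 0.0685
```

```bash
cat > go.py <<'E'
from h import *; import sys
# target x y yaw(of tool y, deg), z
def go(x,y,yaw,z):
    s=get_state(); R=np.array(s['ee_rot']); p=np.array(s['tool_pos'])
    a=np.degrees(np.arctan2(R[1,1],R[0,1]))
    print('t',s['time'],'p',np.round(p,4),'yaw',round(a,2),'w',s['width'],'F',np.round(s['force'],1),'q6',s['q'][5])
    print('tool shift',np.round(R.T@(np.array([x,y,z])-p),4),'rz',round(-(yaw-a),2))
if __name__=='__main__': go(*map(float,sys.argv[1:]))
E
python3 go.py .534 .025 -19 .25
```

```text
t 1.35 p [ 0.4901 -0.061   0.2811] yaw -43.79 w 0.06854992528911615 F [ 1.4  0.3 -0.6] q6 27.538774549854153
tool shift [ 0.0925 -0.0278  0.0311] rz -24.79
```

Call:
arm_command:
  plan:
    - [0.025,-0.008,0,0,0,-5,72]
    - [0.05,-0.015,0.01,0,0,-10,72]
    - [0.07,-0.021,0.02,0,0,-15,72]
    - [0.0925,-0.028,0.03,0,0,-20,72]
    - [0.0925,-0.028,0.03,0,0,-25,72]

```text
time: 1.77
tool_pos: [0.5336, 0.0263, 0.2483]
ee_rot: [[0.319, 0.948, -0.004], [0.948, -0.319, 0.002], [0.001, -0.004, -1.0]]
force: [0.4, 0.4, 0.1]
width: 0.061
```

Run:
```python
from h import *
from m import stand,c
from go import go
go(.534,.025,-19,.15)
im,d=camera('side'); cv2.imwrite('pics/s1.png',cv2.resize(im[120:280,200:340],None,fx=4,fy=4,interpolation=cv2.INTER_CUBIC))
```

```text
t 1.7667 p [0.5336 0.0263 0.2483] yaw -18.63 w 0.06096816087647206 F [0.4 0.4 0.1] q6 12.917196129053298
tool shift [-0.0012  0.0012  0.0983] rz 0.37
```

View pics/s1.png

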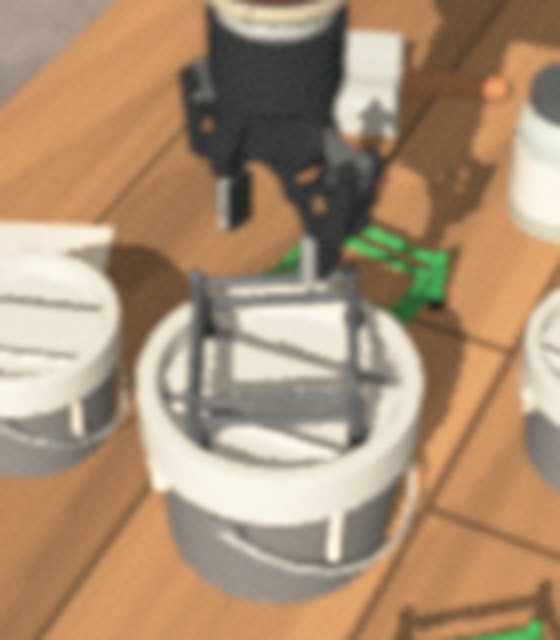

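The side crop shows the open gripper centred above the stand, with fingertips at crop pixels (230,225) and (310,275). The fingers flare higher up, so I will go only to TCP z 0.160, which engages just the top frame.

Call:
arm_command:
  plan:
    - [-0.001,0.001,0.02,0,0,0,72]
    - [-0.001,0.001,0.04,0,0,0,72]
    - [-0.001,0.001,0.055,0,0,0,72]
    - [-0.001,0.001,0.065,0,0,0,72]
    - [-0.001,0.001,0.07,0,0,0,72]

```text
time: 2.23
tool_pos: [0.5335, 0.0213, 0.1796]
ee_rot: [[0.328, 0.945, -0.003], [0.945, -0.328, 0.0], [-0.001, -0.003, -1.0]]
force: [0.5, -0.4, 0.0]
width: 0.0615
```

Call:
arm_command:
  plan:
    - [0,0,0.005,0,0,0,72]
    - [0,0,0.01,0,0,0,72]
    - [0,0,0.014,0,0,0,72]
    - [0,0,0.018,0,0,0,72]
    - [0,0,0.018,0,0,0,72]

```text
time: 2.65
tool_pos: [0.5344, 0.0216, 0.1628]
ee_rot: [[0.326, 0.945, -0.001], [0.945, -0.326, 0.0], [-0.0, -0.001, -1.0]]
force: [-1.1, 0.5, -0.3]
width: 0.0614
```

Run:
```python
from h import *
from go import go
go(.534,.025,-19,.16)
im,d=camera('side'); cv2.imwrite('pics/s2.png',cv2.resize(im[150:260,210:330],None,fx=5,fy=5,interpolation=cv2.INTER_CUBIC))
```

```text
t 2.65 p [0.5344 0.0216 0.1628] yaw -19.05 w 0.061445544721580786 F [-1.1  0.5 -0.3] q6 12.911364457351327
tool shift [ 0.0031 -0.0015  0.0028] rz -0.05
```

View pics/s2.png

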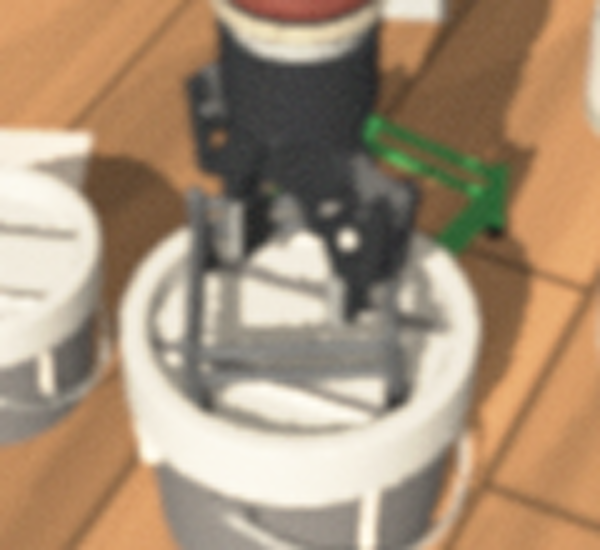

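The fingers are inside the frame and no force shows. I widen them and turn slowly.

Call:
arm_command:
  plan:
    - [0.001,-0.001,0.002,0,0,0,60]
    - [0.002,-0.001,0.002,0,0,0,50]
    - [0.002,-0.001,0.002,0,0,1,50]
    - [0.002,-0.001,0.002,0,0,3,50]
    - [0.002,-0.001,0.002,0,0,5,50]

```text
time: 3.12
tool_pos: [0.5345, 0.0239, 0.1616]
ee_rot: [[0.41, 0.912, 0.0], [0.912, -0.41, -0.0], [0.0, 0.0, -1.0]]
force: [0.2, 0.7, 0.6]
width: 0.0687
```

Call:
arm_command:
  plan:
    - [0,0,0,0,0,2,50]
    - [0,0,0,0,0,4,50]
    - [0,0,0,0,0,6,50]
    - [0,0,0,0,0,8,50]
    - [0,0,0,0,0,10,50]

```text
time: 3.53
tool_pos: [0.5345, 0.024, 0.1615]
ee_rot: [[0.562, 0.827, 0.0], [0.827, -0.562, 0.0], [0.0, 0.0, -1.0]]
force: [0.1, 0.1, 0.7]
width: 0.0683
```

```bash
cat > see.py <<'E'
from h import *
from m import stand
from go import go
go(.534,.023,-45,.16); print('Tz',np.round(get_state()['ft_torque'],2))
for n in('top','side'):
    im,d=camera(n); P=cloud(camera_info(n),d); s=stand(P,im,d); print(n,np.round(s[:6],1))
    np.savez(f'pics/{n}n.npz',im=im,d=d)
E
python3 see.py
```

```text
t 3.5333 p [0.5345 0.024  0.1615] yaw -34.18 w 0.06825151990865524 F [0.1 0.1 0.7] q6 28.288846825516348
tool shift [-0.0011  0.0002  0.0015] rz 10.82
Tz [ 0.08 -0.01  0.04]
top [109.  521.9  19.1  82.3 106.6  25.3]
side [251.  530.8  26.5 104.9 108.1  27.1]
```

The stand hasn't turned yet because there is more play than I computed. I go back, widen more, and turn again.

Call:
arm_command:
  plan:
    - [0,0,0,0,0,-5,50]
    - [0,0,0,0,0,-10,50]
    - [0,0,0,0,0,-13,40]
    - [0,0,0,0,0,-13,30]
    - [0,0,0,0,0,-13,30]

```text
time: 4.05
tool_pos: [0.5344, 0.0238, 0.1614]
ee_rot: [[0.36, 0.933, 0.0], [0.933, -0.36, -0.0], [0.0, 0.0, -1.0]]
force: [-0.9, -0.1, 0.1]
width: 0.0754
```

Call:
arm_command:
  plan:
    - [0,0,0,0,0,2,30]
    - [0,0,0,0,0,4,30]
    - [0,0,0,0,0,6,30]
    - [0,0,0,0,0,8,30]
    - [0,0,0,0,0,10,30]

```text
time: 4.47
tool_pos: [0.5344, 0.0238, 0.1614]
ee_rot: [[0.518, 0.855, 0.0], [0.855, -0.518, -0.0], [0.0, 0.0, -1.0]]
force: [0.2, 0.1, 1.0]
width: 0.0752
```

```bash
python3 see.py
```

```text
t 4.4667 p [0.5344 0.0238 0.1614] yaw -31.22 w 0.07518869019349061 F [0.2 0.1 1. ] q6 25.324212470982502
tool shift [-0.0009  0.0001  0.0014] rz 13.78
Tz [ 0.02 -0.03  0.15]
top [104.  521.   18.5  78.3 106.2  24.7]
side [232.  531.1  25.5 103.5 106.2  24.9]
```

Call:
arm_command:
  plan:
    - [0,0,0,0,0,2,30]
    - [0,0,0,0,0,4,30]
    - [0,0,0,0,0,6,30]
    - [0,0,0,0,0,8,30]
    - [0,0,0,0,0,10,30]

```text
time: 4.98
tool_pos: [0.5343, 0.0239, 0.1614]
ee_rot: [[0.658, 0.753, -0.0], [0.753, -0.658, 0.0], [0.0, -0.0, -1.0]]
force: [-0.3, 0.8, 0.3]
width: 0.0758
```

```bash
python3 see.py
```

```text
t 4.9833 p [0.5343 0.0239 0.1614] yaw -41.12 w 0.0757555898885391 F [-0.3  0.8  0.3] q6 35.22261388858327
tool shift [-0.0009  0.0004  0.0014] rz 3.88
Tz [ 0.17  0.03 -0.02]
top [ 97.  514.8  21.3  73.8 107.4  17.5]
side [277.  529.5  26.  104.2 110.2  14.5]
```

The stand follows: it is now at about 15–17° and the target is about 3.5°. I continue.

Call:
arm_command:
  plan:
    - [0,0,0,0,0,2,30]
    - [0,0,0,0,0,4,30]
    - [0,0,0,0,0,6,30]
    - [0,0,0,0,0,7,30]
    - [0,0,0,0,0,8,30]

```text
time: 5.5
tool_pos: [0.5342, 0.0236, 0.1613]
ee_rot: [[0.755, 0.656, -0.0], [0.656, -0.755, -0.0], [-0.0, 0.0, -1.0]]
force: [-0.2, -1.1, -0.0]
width: 0.0756
```

```bash
python3 see.py
```

```text
t 5.5 p [0.5342 0.0236 0.1613] yaw -49.03 w 0.07564715650897345 F [-0.2 -1.1 -0. ] q6 43.13144517148312
tool shift [-0.0006  0.0003  0.0013] rz -4.03
Tz [-0.13  0.05  0.05]
top [ 89.  488.4  28.  120.4  55.5  66.8]
side [253.  528.6  20.2 103.9 108.7   6.7]
```

Call:
arm_command:
  plan:
    - [0,0,0,0,0,1,30]
    - [0,0,0,0,0,2,30]
    - [0,0,0,0,0,3,30]
    - [0,0,0,0,0,4,30]
    - [0,0,0,0,0,4,30]

```text
time: 6.02
tool_pos: [0.5343, 0.0238, 0.1613]
ee_rot: [[0.8, 0.6, 0.0], [0.6, -0.8, 0.0], [0.0, 0.0, -1.0]]
force: [0.2, -0.2, 0.0]
width: 0.0753
```

```bash
sed -i '/savez/i\    print(np.percentile(s[6][:,2],[50,90,99]).round(4))' see.py; python3 see.py
```

```text
t 6.0167 p [0.5343 0.0238 0.1613] yaw -53.12 w 0.0753188911971098 F [ 0.2 -0.2  0. ] q6 47.21159297760964
tool shift [-0.0007  0.0004  0.0013] rz -8.12
Tz [-0.1   0.05  0.05]
top [ 82.  511.6  19.9  62.8 105.9   6.4]
[0.1775 0.1847 0.1869]
side [250.  529.1  22.1 105.2 107.4   5.6]
[0.1772 0.1882 0.199 ]
```

The leg tops are now at 0.186–0.187, and the floor value is 0.186, so it has dropped. I turn a little further to meet the stop, back off to the diagonal, narrow the fingers and lift out.

Call:
arm_command:
  plan:
    - [0,0,0,0,0,1,30]
    - [0,0,0,0,0,2,30]
    - [0,0,0,0,0,2,30]

```text
time: 6.37
tool_pos: [0.5343, 0.0238, 0.1613]
ee_rot: [[0.82, 0.572, 0.0], [0.572, -0.82, 0.0], [0.0, -0.0, -1.0]]
force: [-0.9, -0.4, -0.1]
width: 0.0754
```

```bash
python3 see.py
```

```text
t 6.3667 p [0.5343 0.0238 0.1613] yaw -55.12 w 0.07538190411883335 F [-0.9 -0.4 -0.1] q6 49.22199126962425
tool shift [-0.0007  0.0005  0.0013] rz -10.12
Tz [-0.11  0.02  0.02]
top [ 88.  512.9  26.7  65.8  96.3   6.1]
[0.1772 0.1829 0.1885]
side [235.  530.1  24.3 105.  107.7   6.4]
[0.1773 0.1869 0.1984]
```

Call:
arm_command:
  plan:
    - [0,0,0,0,0,-4,40]
    - [0,0,0,0,0,-8,55]
    - [0,0,0,0,0,-12,72]
    - [0,0,0,0,0,-14,72]
    - [0,0,0,0,0,-14,72]

```text
time: 6.88
tool_pos: [0.5344, 0.024, 0.1613]
ee_rot: [[0.656, 0.755, 0.0], [0.755, -0.656, 0.0], [0.0, -0.0, -1.0]]
force: [-0.6, 0.5, 0.6]
width: 0.0614
```

Call:
arm_command:
  plan:
    - [0,0,-0.008,0,0,0,72]
    - [0,0,-0.02,0,0,0,72]
    - [0,0,-0.045,0,0,0,72]
    - [0,0,-0.075,0,0,0,72]
    - [0,0,-0.1,0,0,0,72]

```text
time: 7.3
tool_pos: [0.5346, 0.0238, 0.2644]
ee_rot: [[0.657, 0.754, 0.002], [0.754, -0.657, -0.0], [0.001, 0.001, -1.0]]
force: [0.2, -0.5, -0.4]
width: 0.0611
```

```bash
python3 see.py
python3 - <<'E'
from h import *
a=np.load('pics/topn.npz')['im'][178:250,232:308]; b=np.load('pics/siden.npz')['im'][175:275,225:320]
cv2.imwrite('pics/after.png',np.hstack([cv2.resize(a,(400,400),interpolation=2),cv2.resize(b,(400,400),interpolation=2)]))
E
```

```text
t 7.3 p [0.5346 0.0238 0.2644] yaw -41.09 w 0.06107228365912411 F [ 0.2 -0.5 -0.4] q6 35.19247213287575
tool shift [-1.200e-03 -1.000e-04  1.044e-01] rz 3.91
Tz [ 0.01 -0.06 -0.02]
top [ 93.  531.   25.3 104.6 100.3   4.7]
[0.1778 0.1827 0.1884]
side [191.  530.3  21.9 104.5 107.7   5.6]
[0.1768 0.1811 0.1857]
```

View pics/after.png

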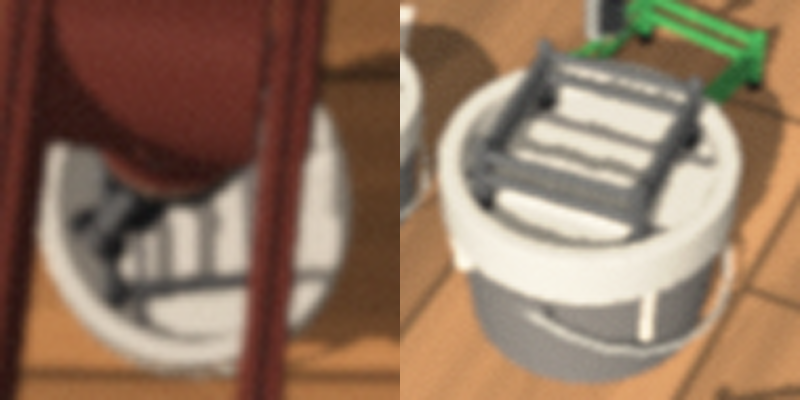

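The right-hand (side) crop shows the stand astride the bridge, visibly level, with its sides parallel to the strips. The arm hides part of the left-hand (top) crop. I now turn the fully open gripper so its fingertips land on two opposite frame bars, and check the level by plane fit.

Call:
arm_command:
  plan:
    - [0,0,0,0,0,-6,0]
    - [0,0,0,0,0,-12,0]
    - [0,0,0,0,0,-18,0]
    - [0,0,0,0,0,-24,0]
    - [0,0,0,0,0,-30,0]

```text
time: 7.82
tool_pos: [0.5343, 0.0239, 0.2619]
ee_rot: [[0.187, 0.982, 0.001], [0.982, -0.187, 0.0], [0.0, 0.001, -1.0]]
force: [-0.2, -0.4, 0.0]
width: 0.0852
```

Call:
arm_command:
  plan:
    - [0,0,0.015,0,0,-6,0]
    - [0,0,0.03,0,0,-12,0]
    - [0,0,0.045,0,0,-16,0]
    - [0,0,0.06,0,0,-16,0]
    - [0,0,0.06,0,0,-16,0]

```text
time: 8.23
tool_pos: [0.5323, 0.024, 0.1984]
ee_rot: [[-0.086, 0.996, -0.005], [0.996, 0.086, 0.001], [0.001, -0.005, -1.0]]
force: [-1.1, -0.4, -0.8]
width: 0.0857
```

Run:
```python
from h import *
from m import c
from go import go
f=np.load('pics/siden.npz'); P=cloud(camera_info('side'),f['d']); im=f['im']
k=(im.max(-1)<125)&(P[...,2]>.171)&(P[...,2]<.192)&(np.hypot(P[...,0]-c[0],P[...,1]-c[1])<.08)
Q=P[k]; t=np.radians(5); R=np.array([[np.cos(t),np.sin(t)],[-np.sin(t),np.cos(t)]]); q=(Q[:,:2]-c)@R.T
for i in(0,1):
  for s in(1,-1):
    m=(s*q[:,i]>.043)&(abs(q[:,1-i])<.035); print('xy'[i],s,m.sum(),np.median(Q[m],0).round(4) if m.any() else '', np.median(q[m],0).round(4))
go(.533,.023,5,.175)
```

```text
x 1 55 [0.579  0.0291 0.1766] [0.0453 0.0026]
x -1 53 [0.4815 0.0202 0.1768] [-0.0528  0.0024]
y 1 3 [0.5623 0.0734 0.1774] [0.0331 0.0486]
y -1 21 [ 0.542  -0.0279  0.1776] [ 0.0038 -0.0503]
t 8.2333 p [0.5323 0.024  0.1984] yaw 4.92 w 0.08565339655639234 F [-1.1 -0.4 -0.8] q6 -10.82118911498625
tool shift [-0.0011  0.0007  0.0234] rz -0.08
```

All bars measure 0.1766–0.1776, so the stand is level. I descend gently onto the x-side bars.

Call:
arm_command:
  plan:
    - [0,-0.002,0.008,0,0,0,0]
    - [0,-0.002,0.014,0,0,0,0]
    - [0,-0.002,0.02,0,0,0,0]
    - [0,-0.002,0.024,0,0,0,0]
    - [0,-0.002,0.026,0,0,0,0]

```text
time: 8.65
tool_pos: [0.5322, 0.0236, 0.1749]
ee_rot: [[-0.086, 0.996, -0.0], [0.996, 0.086, 0.0], [0.0, -0.0, -1.0]]
force: [0.0, 0.1, -0.6]
width: 0.0858
```

Call:
arm_command:
  plan:
    - [0,0,0.001,0,0,0,0]
    - [0,0,0.002,0,0,0,0]
    - [0,0,0.003,0,0,0,0]

```text
time: 8.9
tool_pos: [0.5326, 0.0236, 0.1726]
ee_rot: [[-0.086, 0.996, 0.001], [0.996, 0.086, -0.0], [-0.0, 0.001, -1.0]]
force: [0.4, -0.2, 0.6]
width: 0.0852
```

Call:
arm_command:
  plan:
    - [0,-0.001,0.001,0,0,0,0]
    - [0,-0.001,0.002,0,0,0,0]
    - [0,-0.001,0.003,0,0,0,0]
    - [0,-0.001,0.004,0,0,0,0]

```text
time: 9.23
tool_pos: [0.5314, 0.0235, 0.1683]
ee_rot: [[-0.086, 0.996, 0.0], [0.996, 0.086, 0.0], [-0.0, 0.0, -1.0]]
force: [-0.1, -0.4, -0.4]
width: 0.0856
```

Call:
arm_command:
  plan:
    - [0,0,0.0007,0,0,0,0]
    - [0,0,0.0014,0,0,0,0]

```text
time: 9.4
tool_pos: [0.5313, 0.0235, 0.1668]
ee_rot: [[-0.086, 0.996, -0.0], [0.996, 0.086, -0.0], [0.0, -0.0, -1.0]]
force: [0.8, -1.0, -0.1]
width: 0.0853
```

Call:
arm_command:
  plan:
    - [0,0,0.0007,0,0,0,0]
    - [0,0,0.0014,0,0,0,0]

```text
time: 9.57
tool_pos: [0.5313, 0.0235, 0.1654]
ee_rot: [[-0.086, 0.996, 0.0], [0.996, 0.086, 0.0], [0.0, 0.0, -1.0]]
force: [-0.2, 0.3, 0.5]
width: 0.0854
```

Call:
arm_command:
  plan:
    - [0,0,0.0005,0,0,0,0]
    - [0,0,0.001,0,0,0,0]

```text
time: 9.73
tool_pos: [0.5313, 0.0235, 0.1645]
ee_rot: [[-0.086, 0.996, -0.0], [0.996, 0.086, 0.0], [0.0, -0.0, -1.0]]
force: [-0.7, -0.0, 2.7]
width: 0.0856
```

Call:
arm_command:
  plan:
    - [0,0,0.0005,0,0,0,0]
    - [0,0,0.001,0,0,0,0]

```text
time: 9.9
tool_pos: [0.5314, 0.0235, 0.1643]
ee_rot: [[-0.086, 0.996, 0.0], [0.996, 0.086, -0.0], [-0.0, 0.0, -1.0]]
force: [-2.8, -0.2, 8.6]
width: 0.0855
```

Firm contact at z 0.1645 with 8.6 N and no give. I hold, lift, then press off-centre on both sides: contact height there shows any rocking.

Call:
arm_command:
  plan:
    - [0,0,0,0,0,0,0]
    - [0,0,0,0,0,0,0]
    - [0,0,0,0,0,0,0]

```text
time: 10.15
tool_pos: [0.5314, 0.0235, 0.1644]
ee_rot: [[-0.086, 0.996, 0.0], [0.996, 0.086, -0.0], [-0.0, 0.0, -1.0]]
force: [-2.9, 0.0, 6.2]
width: 0.0853
```

Call:
arm_command:
  plan:
    - [0,0,-0.005,0,0,0,0]
    - [0.01,0,-0.008,0,0,0,0]
    - [0.022,0,-0.006,0,0,0,0]
    - [0.022,0,-0.003,0,0,0,0]
    - [0.022,0,-0.0015,0,0,0,0]

```text
time: 10.57
tool_pos: [0.529, 0.0466, 0.1643]
ee_rot: [[-0.088, 0.996, -0.001], [0.996, 0.088, 0.0], [0.0, -0.001, -1.0]]
force: [-1.1, 1.6, 5.8]
width: 0.0855
```

Call:
arm_command:
  plan:
    - [0,0,0.0005,0,0,0,0]
    - [0,0,0.001,0,0,0,0]
    - [0,0,0.0013,0,0,0,0]
    - [0,0,0.0013,0,0,0,0]

```text
time: 10.9
tool_pos: [0.5294, 0.0459, 0.1643]
ee_rot: [[-0.087, 0.996, -0.0], [0.996, 0.087, 0.001], [0.001, -0.0, -1.0]]
force: [-1.8, 1.8, 6.0]
width: 0.0857
```

Same contact height (0.1643), firm at 6 N. Now the other side.

Call:
arm_command:
  plan:
    - [0,0,-0.006,0,0,0,0]
    - [-0.015,0,-0.009,0,0,0,0]
    - [-0.03,0,-0.009,0,0,0,0]
    - [-0.044,0,-0.006,0,0,0,0]
    - [-0.044,0,-0.003,0,0,0,0]

```text
time: 11.32
tool_pos: [0.5336, -0.0005, 0.1668]
ee_rot: [[-0.085, 0.996, 0.001], [0.996, 0.085, -0.001], [-0.001, 0.0, -1.0]]
force: [1.3, 0.1, 0.2]
width: 0.0852
```

Call:
arm_command:
  plan:
    - [0,0,0.0015,0,0,0,0]
    - [0,0,0.0025,0,0,0,0]
    - [0,0,0.003,0,0,0,0]
    - [0,0,0.003,0,0,0,0]

```text
time: 11.65
tool_pos: [0.5332, 0.0018, 0.1644]
ee_rot: [[-0.087, 0.996, 0.0], [0.996, 0.087, -0.001], [-0.001, -0.0, -1.0]]
force: [-1.5, -2.2, 4.6]
width: 0.085
```

The contact height is the same again, so it does not rock. I lift away and clear sideways for a last look.

Call:
arm_command:
  plan:
    - [0,0,-0.01,0,0,0,0]
    - [0,0,-0.03,0,0,0,0]
    - [0,0,-0.06,0,0,0,0]
    - [0,0,-0.09,0,0,0,0]
    - [0,0,-0.12,0,0,0,0]

```text
time: 12.07
tool_pos: [0.5328, 0.0025, 0.2853]
ee_rot: [[-0.087, 0.996, -0.0], [0.996, 0.087, 0.001], [0.001, -0.0, -1.0]]
force: [-0.7, 0.1, -0.1]
width: 0.0859
```

Call:
arm_command:
  plan:
    - [-0.035,0,0,0,0,0,0]
    - [-0.07,0,0,0,0,0,0]
    - [-0.105,0,0,0,0,0,0]
    - [-0.14,0,0,0,0,0,0]
    - [-0.17,0,0,0,0,0,0]

```text
time: 12.48
tool_pos: [0.548, -0.169, 0.2844]
ee_rot: [[-0.087, 0.996, 0.001], [0.996, 0.087, -0.0], [-0.0, 0.001, -1.0]]
force: [-0.3, 0.6, 0.0]
width: 0.0855
```

```bash
python3 see.py
python3 - <<'E'
from h import *
a=np.load('pics/topn.npz')['im'][178:250,232:308]; b=np.load('pics/siden.npz')['im']
cv2.imwrite('pics/end.png',np.hstack([cv2.resize(a,(360,340),interpolation=2),cv2.resize(b,(440,340),interpolation=2)]))
E
```

```text
t 12.4833 p [ 0.548  -0.169   0.2844] yaw 4.99 w 0.08552927478923586 F [-0.3  0.6  0. ] q6 -30.00561972993128
tool shift [0.1925 0.0026 0.1243] rz 49.99
Tz [-0.   -0.01  0.01]
top [295.  533.5  22.4 106.2 107.2   5. ]
[0.1768 0.1816 0.188 ]
side [201.  531.1  22.6 105.4 108.3   5.5]
[0.1767 0.1817 0.186 ]
```

View pics/end.png

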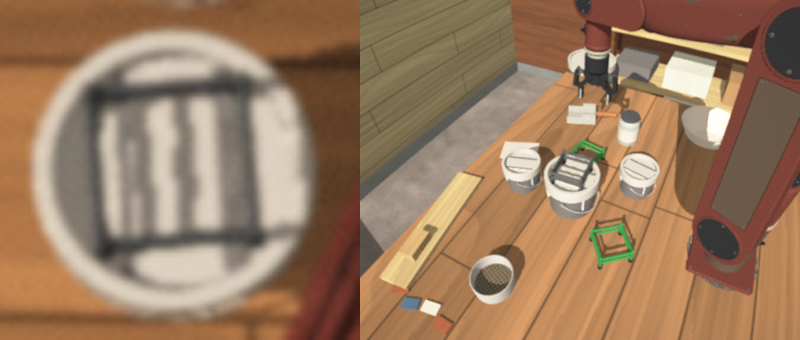

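The stand sits square on the bridge: in the left crop its sides are parallel to the strips, with legs at (97,97), (243,88), (257,238) and (105,250). The other things are unmoved and the arm is clear.

```bash
python3 -c "
from rig import *
print(hand_in())"
```

```text
the job is handed in; nothing more can be done
None
```

The stand now sits level on the lid with all four feet on the floor astride the bridge, and it no longer rocks. I turned it about 21° clockwise (seen from above) with the open fingers set inside its top frame, without lifting it, then took the hand away. After that I pressed lightly on the top frame bars, at the middle and 22 mm to either side. I handed the job in with the arm clear, about 12.5 s into the allowed 54 s.

**Last checks:**
- **Level:** the frame bars were all at 0.1766–0.1776 m, and the leg tops were at about 0.186 m, the height expected with the feet on the floor. One bar's figure rests on only 3 depth points.
- **Angle:** the stand is at 5.0–5.5° and the bridge at about 2–5° by different methods. They agree only to within a few degrees, so the drop in height is the firmer evidence.
- **Pressing:** all three presses met firm contact at the same tool height (0.1643–0.1644 m). The force was at most 8.6 N, with no give.
- **Bystanders:** the sieve, jar and scoop look unmoved in the last picture.

My first turning attempt did not move the stand because the fingers were set too narrow. I backed off, opened them wider and turned again.

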